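# Put the whetstone to bed under its dust cover

### The job

Put the whetstone away so that grinding grit cannot get on it: centre the stone holder squarely in the steel drip tray, then seat the larger red whetstone flat on the holder between its two end stops, then lay the small red slip stone flat and lengthwise on the middle of the whetstone, and last lower the dust cover over all three until it stands on the floor of the tray. Set the two stones down rather than dropping them, and let go of each thing before you fetch the next. Leave the pen caps, pin vise, feed rack and oil bottle where they are.

Things in the scene. Friction and masses are not known exactly. Their poses are not given: they have to be found in the camera images.
- drip_tray: Low stainless-steel drip tray with a black rubber floor, fixed to the bench. Outside 138 mm (its x) by 224 mm (its y, long axis), walls 4 mm thick and 12 mm high, inside 130 by 216 mm. Origin: centre of the underside; the inner floor is 3 mm above it; z up.
- stone_holder: Loose stone holder, 0.3 kg: aluminium base 50 mm (its x) by 160 mm (its y) on 3 mm feet, sides from 3 to 15 mm up; flat bed 15 mm above the underside; at each end a dark steel stop 46 mm wide, 10 mm thick, top at 25 mm, 137 mm apart inside. A brass screw head stands 4.5 mm out past the +y end. Grip across the 50 mm near mid-length. Origin: centre of the underside. Either way round will do.
- whetstone: Larger red ceramic whetstone, a loose flat bar 45 mm (its x) by 125 mm (its y, long axis) by 20 mm thick, about 0.3 kg. Origin: centre of the underside. It fits between the holder's stops with 6 mm to spare at each end.
- slip_stone: Small red ceramic slip stone of the same material, a loose flat bar 25 mm (its x) by 60 mm (its y, long axis) by 15 mm thick, 70 g. Origin: centre of the underside.
- dust_cover: Loose cream plastic dust cover, 0.25 kg, a hood open underneath: outside 80 (its x) by 190 (its y) by 62 mm high, inside 74 by 184 by 59 mm. On top, along y, a black bar handle 80 mm long, 14 mm wide, its bar 78 to 92 mm above the rim; grip it across the 14 mm at mid-length. Origin: centre of the underside, level with the rim. Holder, whetstone and slip stone stacked are 50 mm high.
- pen_cap_a: Bystander: burgundy resin pen cap with brass bands and clip, lying on the bench along its x, 64 mm long, 14 mm across. Origin: centre of the underside. Not to be moved.
- pen_cap_b: Bystander: the second pen cap, same as the first. Not to be moved.
- pin_vise: Bystander: chrome pin vise lying along its x, 100 mm long, 10 mm across. Origin: centre of the underside. Not to be moved.
- feed_rack: Bystander: teak feed rack, block 120 (its x) by 50 by 22 mm with black feeds standing in it to 47 mm high. Origin: centre of the underside. Not to be moved.
- oil_bottle: Bystander: amber oil bottle, 38 mm across, 75 mm high, upright. Origin: centre of the underside. Not to be moved.
There are look-alikes about, which are no part of the job. Leave any orange or pink look-alike of the dust_cover alone.

How it is judged:
On the way, in this order (a step that is already met when the one before it is completed fails the run):
1. the holder lies centred and square in the drip tray, let go (horizontal distance between stone_holder and drip_tray below 0.012 m and z of stone_holder in the frame of drip_tray between 0 and 0.006 m and angle between the y axis of stone_holder and the y axis of drip_tray, either way round below 0.15 rad and angle between stone_holder's own z axis and vertical below 0.06 rad and contact force between the fingers and stone_holder below 0.3 N and linear speed of stone_holder below 0.02 m/s), for 0.2 s.
2. the larger whetstone is seated between the stops of the holder, let go (horizontal distance between whetstone and stone_holder below 0.012 m and z of whetstone in the frame of stone_holder between 0.012 and 0.018 m and angle between the y axis of whetstone and the y axis of stone_holder, either way round below 0.15 rad and angle between each of whetstone, stone_holder's own z axis and vertical below 0.06 rad and contact force between the fingers and whetstone below 0.3 N and linear speed of whetstone below 0.02 m/s and horizontal distance between stone_holder and drip_tray below 0.012 m and z of stone_holder in the frame of drip_tray between 0 and 0.006 m and angle between the y axis of stone_holder and the y axis of drip_tray, either way round below 0.15 rad), for 0.2 s.
3. the slip stone lies flat and lengthwise on the middle of the whetstone, let go (horizontal distance between slip_stone and whetstone below 0.015 m and z of slip_stone in the frame of whetstone between 0.017 and 0.023 m and angle between the y axis of slip_stone and the y axis of whetstone, either way round below 0.25 rad and angle between each of slip_stone, whetstone, stone_holder's own z axis and vertical below 0.06 rad and contact force between the fingers and slip_stone below 0.3 N and linear speed of slip_stone below 0.02 m/s and horizontal distance between whetstone and stone_holder below 0.012 m and z of whetstone in the frame of stone_holder between 0.012 and 0.018 m and angle between the y axis of whetstone and the y axis of stone_holder, either way round below 0.15 rad and horizontal distance between stone_holder and drip_tray below 0.012 m and z of stone_holder in the frame of drip_tray between 0 and 0.006 m and angle between the y axis of stone_holder and the y axis of drip_tray, either way round below 0.15 rad), for 0.2 s.
At the end, for the whole second after the job is handed in: Holder flat in the tray, within 12 mm of its centre and 0.15 rad; whetstone flat on the bed between the stops, within 12 mm and 0.15 rad; slip stone flat on it, within 15 mm and 0.25 rad; cover upright over them, rim on the tray floor, within 20 mm of the holder's centre; all let go, at rest (all of step 3 and contact force between the fingers and stone_holder below 0.3 N and linear speed of each of stone_holder, whetstone, dust_cover below 0.02 m/s and contact force between the fingers and whetstone below 0.3 N and z of dust_cover in the frame of drip_tray between 0 and 0.006 m and horizontal distance between dust_cover and stone_holder below 0.02 m and angle between dust_cover's own z axis and vertical below 0.06 rad and contact force between the fingers and dust_cover below 0.3 N); the robot touches nothing.
It fails at once if the whetstone dropped (falling free faster than 0.7 m/s, a drop of some 25 mm) (linear speed of whetstone above 0.7 m/s and contact force between the fingers and whetstone below 0.05 N).
It fails at once if the slip stone dropped (falling free faster than 0.7 m/s, a drop of some 25 mm) (linear speed of slip_stone above 0.7 m/s and contact force between the fingers and slip_stone below 0.05 N).
It fails at once if a pen cap, the pin vise, the feed rack or the oil bottle moved by more than 30 mm (distance of any of pen_cap_a, pen_cap_b, pin_vise, feed_rack, oil_bottle from where it was at the start of the episode above 0.03 m).
It also fails if it takes over 106 s, if anything falls off the work surface, if the arm or the gripper's body presses on something with over 40 N, if the wrist force passes 120 N, or if a joint passes its speed limit or range.

### The arm

A 6-joint arm with a two-finger parallel gripper is mounted at the origin on the work surface. World frame = base frame: x ahead of the robot, y to its left, z up, the work surface at z = 0. Lengths are in m, angles in rad, forces in N, time in s.
With the tool pointing down it reaches from about 0.35 to 0.85 m from the base axis. Payload 8.1 kg.
Tool frame: the origin (TCP) lies at the very end of the fingers, on their centre line; the grasp point (between the pads) lies 19 mm behind it; z points along the fingers, y is the line along which they close (so a half turn about z gives the same grasp; the last joint's range is limited). The gripper opens to 93 mm and grips with 3 to 60 N. Pads are 15 mm wide; open, the fingers measure 128 mm over their backs; the gripper's body (75 mm by 188 mm) begins 65 mm behind the grasp point.
Start: joints at [1.088, 0.13, 1.488, -0, 1.523, -0.085], TCP at [0.232, 0.553, 0.219] pointing down, gripper open.
Joint ranges: [-2.96, 2.96], [-0.89, 2.26], [0.02, 2.5], [-1.34, 4.48], [0, 2.73], [-2.66, 2.66]. Speed limits (rad/s): [2.39, 2.39, 2.79, 3.14, 3.14, 3.14].

### API

Orientations are given as a rotation vector (axis times angle).
In Python, from plant import robot gives the robot as it stands.
- The arm moves only by the tool play_rows, never from a script. Its argument "deltas" is one flat list of numbers, 5 for each row, row after row: the shift along the tool's x, y, z in mm, then the turn about the tool's z in degrees, then the finger opening in mm, from 0 to 93. A call has 1 to 10 rows; each row shifts and turns the commanded pose from where the row before left it, along the tool's axes as they then stand; what a row does not reach is not made up. A row lasts 1/12 s, in which the tool goes at most 41.7 mm and 7.16 degrees, less where a joint would pass 70% of its speed; a pose out of reach is approached as far as the arm can. A call with a gripper value outside its range is refused whole. The fingers move at their own pace and stop on an object; "newtons" is the grip in N (left out, the last holds). Time passes only in rows, so rows that do not move let the fingers close. It gives the time, the measured TCP pose, the force, the opening and the grip force at its end, in the units of the state.
- robot.read_state(): the state, without advancing time (a new reading comes with each control period).
- robot.read_camera(name): name is "scene" or "side" or "wrist"; returns a dict with "pixels" (420x560x3 uint8, blue, green, red), "mtx" (3x3 intrinsics, pixels), "eye" and "rotation" of the camera in the world. Camera axes: x right, y up, looking along -z (the intrinsics and any distortion apply to the point x, -y, -z); pixel columns grow to the right and rows downward; lengths in m; the calibration is good to about 2 mm. The wrist camera is an equidistant fisheye: a pixel r from the principal point sees the ray r / f radians off the axis. A picture is of the moment at which its call begins. There is no depth.
- robot.close_job(): hands the job in; it is judged then, once.
The state is a dict: "t": time; "q": joint angles; "dq": joint speeds; "joint_torque": joint torques, N m; "tool_pos": TCP position; "orientation": TCP orientation; "force": force on the tool from outside, world axes, zero at the start; "wrist_torque": the same for the moment, N m; "opening": finger opening in m; "gripper_force": force on a finger pad.
Only numpy, scipy, OpenCV 4.12 (cv2) and the standard library are available. Lean on these libraries where they do the work, as an engineer would, in place of code of your own. Each camera call takes 0.05 s, during which the arm holds its last target. There are 200 camera calls.

## Working session

There is one attempt and no reset: what is moved stays moved. The work goes in short steps, Python scripts to look and compute and a tool call to move; the robot and the scene stay as the last step left them, time stands still between calls to the robot, and variables do not carry over. Pictures are saved under pics/ and viewed, at most 16 in all, crops included, and the job is handed in when it is done.

Besides the shell and the picture viewer there is one more tool, called after ">>>" as name(argument=value, ...) on one line, values as JSON. play_rows: Moves the arm, as the interface text tells. Its arguments: {"type":"object","properties":{"deltas":{"type":"array"},"newtons":{"type":"number"}},"required":["deltas"]}

```bash
ls; mkdir -p pics; python3 - <<'E'
from plant import robot
import cv2
print(robot.read_state())
for n in("scene","side","wrist"):
    d=robot.read_camera(n); cv2.imwrite(f"pics/{n}0.png",d["pixels"]); print(n,d["mtx"],d["eye"],d["rotation"],[k for k in d])
E
```

```text
pics
{'t': 0.0, 'q': array([ 1.08764198e+00,  1.31159122e-01,  1.48925527e+00,  9.94991637e-06,
        1.52297926e+00, -8.54030985e-02]), 'dq': array([-1.26617913e-03, -5.46894315e-04, -1.57183287e-05, -5.53657814e-04,
        2.42818520e-04, -5.30834777e-04]), 'joint_torque': array([ 1.09617024e-03, -5.59848225e+01, -4.91754377e+01,  7.68714887e-02,
        3.57802736e-02, -1.40565730e-04]), 'tool_pos': array([0.23212743, 0.55267845, 0.21760184]), 'orientation': array([-6.20574634e-01, -3.07916397e+00,  2.71063125e-03]), 'force': array([-0.1289989 ,  0.84760729, -0.50227209]), 'wrist_torque': array([-0.02788227, -0.01067191,  0.00818027]), 'gripper_force': 0.0, 'opening': 0.09293972128671849}
scene [[503.54237024   0.         277.88236309]
 [  0.         503.54237024 210.43681567]
 [  0.           0.           1.        ]] [1.28294658 0.5689609  1.02708529] [0.43445931 0.87550169 2.0498247 ] ['pixels', 'mtx', 'eye', 'rotation']
side [[407.74652704   0.         284.9641152 ]
 [  0.         407.74652704 213.25160711]
 [  0.           0.           1.        ]] [ 0.02556549 -0.80911558  0.7830524 ] [ 0.85776078 -0.21593175 -0.51254483] ['pixels', 'mtx', 'eye', 'rotation']
wrist [[325.1922621    0.         276.82339936]
 [  0.         325.1922621  213.24280428]
 [  0.           0.           1.        ]] [0.17203769 0.57672264 0.3849225 ] [-0.21577898 -0.14070641  1.16718835] ['pixels', 'mtx', 'eye', 'rotation']
```

View pics/scene0.png

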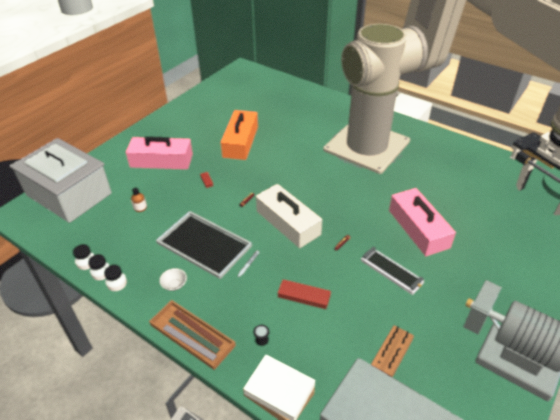

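View pics/side0.png

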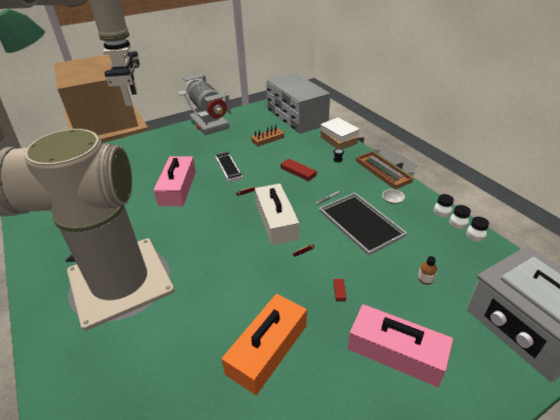

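View pics/wrist0.png

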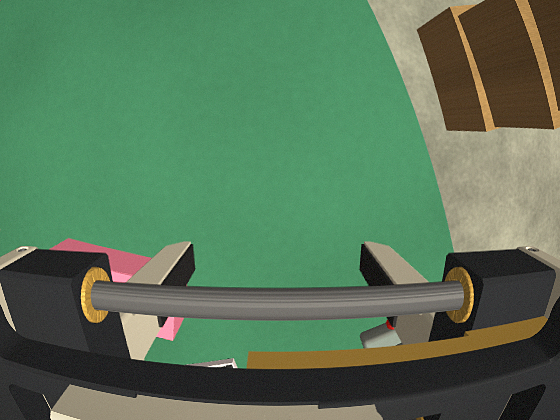

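The scene view shows the tray at (204,243), the holder at (393,270), the whetstone at (304,294), the slip stone at (206,180) and the cream cover at (289,215). In the side view they are at (362,220), (228,166), (298,169), (340,290) and (277,212). The wrist view shows bench, a pink decoy and the fingers at the bottom.

```bash
cat > h.py <<'E'
import numpy as np, cv2
from scipy.spatial.transform import Rotation as R
from plant import robot
def ray(d,px):
    """pixels (n,2) -> eye, unit world directions"""
    K=d["mtx"]; p=np.atleast_2d(np.float64(px))
    u=(p-K[:2,2])/[K[0,0],K[1,1]]
    if d.get("fish"):
        r=np.linalg.norm(u,axis=1,keepdims=True)+1e-12
        v=np.hstack([u/r*np.sin(r),np.cos(r)])
    else: v=np.hstack([u,np.ones((len(u),1))])
    v=v*[1,-1,-1]; v/=np.linalg.norm(v,axis=1,keepdims=True)
    return np.array(d["eye"]),R.from_rotvec(d["rotation"]).apply(v)
def plane(d,px,z):
    e,v=ray(d,px); return e+v*((z-e[2])/v[:,2])[:,None]
def tri(d1,p1,d2,p2):
    (a,u),(b,v)=ray(d1,p1),ray(d2,p2); out=[]
    for x,y in zip(u,v):
        s,*_=np.linalg.lstsq(np.c_[x,-y],b-a,rcond=None)
        P,Q=a+s[0]*x,b+s[1]*y; out.append(np.r_[(P+Q)/2,np.linalg.norm(P-Q)])
    return np.array(out)
def cam(n,name=None):
    d=robot.read_camera(n); d["fish"]=n=="wrist"
    if name: cv2.imwrite(f"pics/{name}.png",d["pixels"])
    d["hsv"]=cv2.cvtColor(d["pixels"],cv2.COLOR_BGR2HSV); return d
def blobs(m,amin=60):
    c,_=cv2.findContours(m.astype(np.uint8),cv2.RETR_EXTERNAL,cv2.CHAIN_APPROX_NONE)
    return sorted([x for x in c if cv2.contourArea(x)>amin],key=cv2.contourArea,reverse=True)
def red(h): return ((h[...,0]<6)|(h[...,0]>174))&(h[...,1]>150)&(h[...,2]>60)
def cen(c): M=cv2.moments(c); return M["m10"]/M["m00"],M["m01"]/M["m00"]
E
python3 - <<'E'
from h import *
np.set_printoptions(precision=4,suppress=True)
S,D=cam("scene"),cam("side")
pts=dict(tray=((204,243),(362,220)),holder=((393,270),(228,166)),whet=((304,294),(298,169)),slip=((206,180),(340,290)),handle=((289,203),(275,200)),capA=((247,200),(304,250)),capB=((342,242),(247,191)),vise=((249,263),(328,197)),rack=((393,350),(268,136)),oil=((139,203),(428,270)))
for k,(a,b) in pts.items(): print(k,tri(S,[a],D,[b])[0])
for n,d in(("scene",S),("side",D)):
    for c in blobs(red(d["hsv"])): print(n,cv2.contourArea(c),cen(c),cv2.minAreaRect(c))
ims=[]
def crop(d,x,y,w=60):
    return cv2.resize(d["pixels"][y-w//2:y+w//2,x-w*2//3:x+w*2//3],(266,200),interpolation=cv2.INTER_CUBIC)
rows=[]
for d,i in((S,0),(D,1)):
    rows.append(np.hstack([crop(d,*pts[k][i],w=w) for k,w in(("holder",70),("whet",60),("slip",45))]))
rows.append(np.hstack([crop(S,*pts["tray"][0],90),crop(D,*pts["tray"][1],90),crop(S,289,215,90)]))
cv2.imwrite("pics/m1.png",np.vstack(rows))
E
```

```text
tray [ 0.6569 -0.1481  0.0076  0.0064]
holder [0.4479 0.3172 0.0105 0.0047]
whet [0.642  0.1717 0.0094 0.0034]
slip [ 0.4515 -0.3211  0.0051  0.0026]
handle [ 0.4513 -0.0076  0.0748  0.0051]
capA [ 0.451  -0.1598  0.0051  0.0047]
capB [0.4388 0.1583 0.0077 0.0085]
vise [ 0.64   -0.0045  0.0051  0.0053]
rack [0.6609 0.4204 0.0144 0.0087]
oil [ 0.659  -0.3967  0.0258  0.0062]
scene 703.0 (303.8003793266951, 293.42057847321) ((303.7646789550781, 293.44122314453125), (48.749664306640625, 16.00735092163086), 14.03624439239502)
scene 64.5 (206.41343669250645, 179.39018087855297) ((206.4000244140625, 179.3000030517578), (13.416407585144043, 5.813776969909668), 63.43495178222656)
side 335.0 (298.0865671641791, 169.0089552238806) ((298.02923583984375, 168.93658447265625), (35.06120300292969, 11.59394359588623), 24.775142669677734)
side 239.0 (216.5460251046025, 108.01673640167364) ((216.5, 108.0), (18.0, 17.0), 90.0)
side 177.0 (339.34180790960454, 289.39642184557437) ((339.33624267578125, 289.5218505859375), (22.005258560180664, 9.515787124633789), 82.40535736083984)
```

View pics/m1.png

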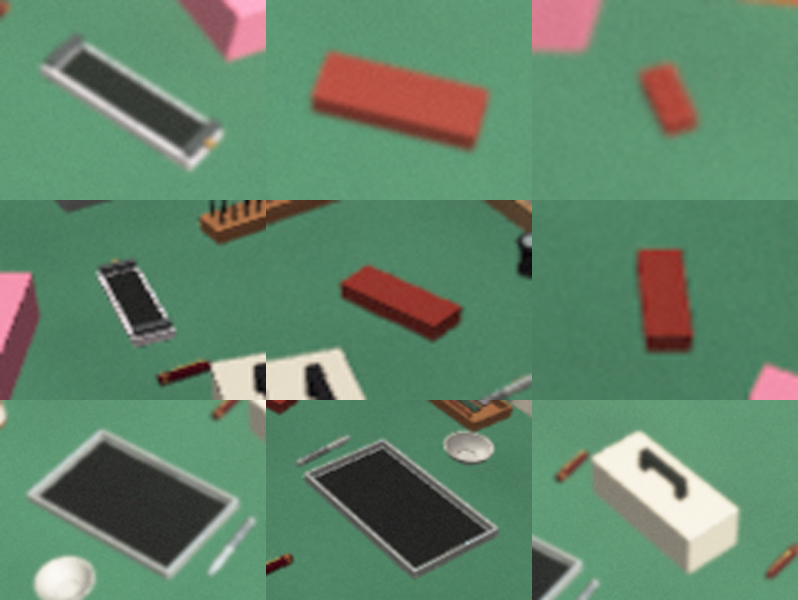

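The montage shows holder, whetstone and slip stone in both views (the brass screw is at the holder's right-hand end in scene). The tray corners and the cover's handle are also clear.

```bash
python3 - <<'E'
from h import *
np.set_printoptions(precision=4,suppress=True)
S,D=cam("scene"),cam("side")
def un(p,c,w,o):  # montage -> image
    return (np.array(p,float)-o)*w/200+[c[0]-w*2//3,c[1]-w//2]
def show(n,P):
    P=P[:,:3]; print(n,"centre",P.mean(0),"sides",np.linalg.norm(np.diff(P[:,:2],axis=0,append=P[:1,:2]),axis=1), "ang",np.degrees(np.arctan2(*(P-np.roll(P,-1,0))[:,[1,0]].T))%180)
T=plane(S,un([(102,432),(238,500),(170,577),(30,493)],(204,243),90,[0,400]),.012); show("trayS",T)
T=plane(D,un([(383,440),(497,531),(414,574),(306,475)],(362,220),90,[266,400]),.012); show("trayD",T)
T=tri(S,un([(102,432),(238,500),(170,577),(30,493)],(204,243),90,[0,400]),D,un([(306,475),(383,440),(497,531),(414,574)],(362,220),90,[266,400])); print(T)
T=plane(S,un([(80,38),(222,130),(190,160),(42,68)],(393,270),70,[0,0]),.015); show("holdS",T)
T=plane(S,un([(330,53),(488,92),(474,138),(314,100)],(304,294),60,[266,0]),.02); show("whetS",T)
T=plane(D,un([(367,267),(461,306),(432,328),(342,284)],(298,169),60,[266,200]),.02); show("whetD",T)
T=plane(D,un([(638,250),(682,250),(691,336),(646,338)],(340,290),45,[532,200]),.015); show("slipD",T)
T=plane(S,un([(640,433),(738,510),(691,542),(594,462)],(289,215),90,[532,400]),.062); show("covS",T)
# wrist cam in tool frame
W=cam("wrist"); s=robot.read_state(); Q=R.from_rotvec(s["orientation"])
print("cam axis in tool",Q.inv().apply(R.from_rotvec(W["rotation"]).as_matrix().T), Q.inv().apply(W["eye"]-s["tool_pos"]))
E
```

```text
trayS centre [ 0.6548 -0.1445  0.012 ] sides [0.2186 0.1394 0.2267 0.131 ] ang [92.0667  3.8907 89.9404  0.5177]
trayD centre [ 0.6517 -0.1551  0.012 ] sides [0.2226 0.1347 0.2198 0.1351] ang [90.5834  1.4351 90.6849  2.6281]
[[ 0.5839 -0.1603  0.0817  0.1348]
 [ 0.6489 -0.0454  0.0538  0.0976]
 [ 0.7312 -0.1454 -0.0704  0.1739]
 [ 0.6613 -0.2603 -0.0371  0.096 ]]
holdS centre [0.4464 0.3181 0.015 ] sides [0.1549 0.0472 0.1561 0.054 ] ang [ 80.9025 168.9842  83.3754 168.1085]
whetS centre [0.643  0.1753 0.02  ] sides [0.1222 0.0429 0.1204 0.0451] ang [108.002   17.8662 109.0639  20.1691]
whetD centre [0.6389 0.1632 0.02  ] sides [0.1197 0.0481 0.1199 0.0405] ang [110.3055  19.854  106.6872  19.7242]
slipD centre [ 0.4486 -0.325   0.015 ] sides [0.0242 0.0591 0.0238 0.0604] ang [148.1067  57.4172 151.3642  57.8784]
covS centre [ 0.4558 -0.003   0.062 ] sides [0.1866 0.079  0.1845 0.0806] ang [ 75.4511 167.6337  75.895  169.1109]
cam axis in tool [[ 0.      1.      0.0007]
 [ 0.9706 -0.0002  0.2409]
 [ 0.2409  0.0006 -0.9706]] [ 0.0648 -0.0015 -0.1671]
```

```bash
cat >> h.py <<'E'
def go(x,y,z,phi):
    """tool-axis totals (mm, deg) to a pose pointing down with tool x at world angle phi (deg)"""
    s=robot.read_state(); Q=R.from_rotvec(s["orientation"])
    t=Q.inv().apply(np.array([x,y,z])-s["tool_pos"])*1e3; tx=Q.apply([1,0,0])
    cur=np.degrees(np.arctan2(tx[1],tx[0])); turn=(cur-phi+180)%360-180
    dd=np.array([x,y])-s["tool_pos"][:2]
    f=np.radians(phi); X=np.array([np.cos(f),np.sin(f)]);Y=np.array([np.sin(f),-np.cos(f)])
    print("now",s["tool_pos"].round(4),"toolx",cur.round(2),"tilt",np.degrees(np.arccos(-Q.apply([0,0,1])[2])).round(2),"t",round(s["t"],2),"open",round(s["opening"],4))
    print("shift first:",t.round(1),"| turn",round(turn,2),"| if turned first:",(dd@X*1e3).round(1),(dd@Y*1e3).round(1))
E
python3 -c "
from h import *
go(.446,.318,.22,82)"
```

```text
now [0.2324 0.5531 0.2185] toolx 157.21 tilt 0.01 t 0.4 open 0.093
shift first: [-288.  -134.    -1.5] | turn 75.21 | if turned first: -203.1 244.3
```

>>> play_rows(deltas=[-28.8,-13.4,0,0,93,-28.8,-13.4,0,0,93,-28.8,-13.4,0,0,93,-28.8,-13.4,0,0,93,-28.8,-13.4,0,0,93,-28.8,-13.4,0,0,93,-28.8,-13.4,0,0,93,-28.8,-13.4,0,0,93,-28.8,-13.4,0,0,93,-28.8,-13.4,0,0,93])

```text
t: 1.23
tool_pos: [0.4469, 0.3168, 0.2188]
orientation: [0.621, 3.079, 0.0]
force: [0.1, -0.2, -0.4]
opening: 0.0929
gripper_force: 0.0
```

>>> play_rows(deltas=[0,0,0,7,93,0,0,0,7,93,0,0,0,7,93,0,0,0,7,93,0,0,0,7,93,0,0,0,7,93,0,0,0,7,93,0,0,0,7,93,0,0,0,7,93,0,0,0,7,93])

```text
t: 2.07
tool_pos: [0.446, 0.3181, 0.2187]
orientation: [2.281, 2.16, 0.0]
force: [-0.4, 0.9, 0.3]
opening: 0.0933
gripper_force: 0.0
```

>>> play_rows(deltas=[0,0,0,5,93,0,0,0,0,93,0,0,0,0,93])

```text
t: 2.32
tool_pos: [0.446, 0.3181, 0.2187]
orientation: [2.364, 2.069, 0.0]
force: [0.6, -0.5, -0.3]
opening: 0.0929
gripper_force: 0.0
```

```bash
python3 -c "
from h import *
go(.446,.318,.22,82)
cam('wrist','w1')"
```

```text
now [0.446  0.3181 0.2187] toolx 82.38 tilt 0.01 t 2.32 open 0.0929
shift first: [-0.1 -0.  -1.3] | turn 0.38 | if turned first: -0.1 -0.0
```

View pics/w1.png

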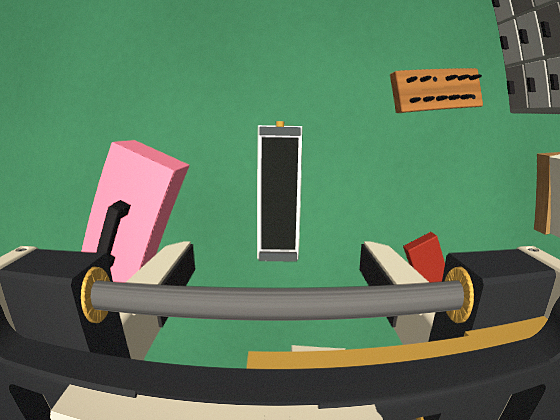

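The wrist view shows the holder at cols 257–301, rows 122–261, centred ahead of the fingers. The pink decoy is at the left (110–188) with its handle around (115,220), and the whetstone is at the lower right.

```bash
cat >> h.py <<'E'
def objmask(h):  # not green cloth
    return ~((h[...,0]>60)&(h[...,0]<95)&(h[...,1]>70))
def rect(d,c,z):
    P=plane(d,c.reshape(-1,2),z)[:,:2]; (cx,cy),(w,h),a=cv2.minAreaRect((P*1e3).astype(np.float32))
    if w<h: w,h,a=h,w,a+90
    return np.r_[cx,cy,w,h,a%180].round(2)
def pick(cs,px): return min(cs,key=lambda c:-cv2.pointPolygonTest(c,px,True))
E
python3 - <<'E'
from h import *
W=cam("wrist"); np.save("pics/w1.npy",W,allow_pickle=True)
c=pick(blobs(objmask(W["hsv"])),(279,190)); print(cv2.boundingRect(c)); print([ (z,rect(W,c,z)) for z in(0,.015,.025)])
g=W["hsv"]; b=((g[...,1]<60)&(g[...,2]>150)).astype(np.uint8)
cs=[x for x in blobs(b,20) if 250<cen(x)[0]<305 and 110<cen(x)[1]<265]
for x in cs: print("white",cv2.boundingRect(x),rect(W,x,.015))
print("pink corner",plane(W,[(188,165),(140,280)],.062),"handle",plane(W,[(122,208),(100,280)],.092))
s=robot.read_state();Q=R.from_rotvec(s["orientation"])
for P in (plane(W,[(188,165)],.062),plane(W,[(130,210),(107,280)],.09)): print(Q.inv().apply(P-s["tool_pos"]))
E
```

```text
(257, 121, 46, 141)
[(0, array([448.48, 310.52, 174.54,  53.  ,  81.69])), (0.015, array([448.75, 313.28, 167.76,  50.94,  81.69])), (0.025, array([448.93, 315.13, 163.24,  49.57,  81.69]))]
white (257, 125, 46, 135) [448.61 312.49 159.98  50.84  81.67]
pink corner [[0.36182506 0.36444548 0.062     ]
 [0.2754159  0.2434511  0.062     ]] handle [[0.29268638 0.33543952 0.092     ]
 [0.24029171 0.25955636 0.092     ]]
[[ 0.03481586 -0.08958772  0.15666108]]
[[-0.00566506 -0.14623261  0.12865987]
 [-0.08554908 -0.18780846  0.12865849]]
```

```bash
python3 -c "
from h import *
go(.4486,.3125,.13,81.7)"
```

```text
now [0.446  0.3181 0.2187] toolx 82.38 tilt 0.0 t 2.42 open 0.0934
shift first: [-5.2  3.3 88.7] | turn 0.68 | if turned first: -5.1 3.4
```

>>> play_rows(deltas=[-2.6,1.7,22,0.7,93,-2.6,1.7,22,0,93,0,0,22,0,93,0,0,22,0,93,0,0,0,0,93,0,0,0,0,93])

```text
t: 2.92
tool_pos: [0.4476, 0.3118, 0.1296]
orientation: [-2.378, -2.052, 0.005]
force: [0.5, 0.3, 1.0]
opening: 0.0929
gripper_force: 0.0
```

```bash
python3 - <<'E'
from h import *
V=np.load("pics/w1.npy",allow_pickle=True).item()
W=cam("wrist","w2")
def whites(W):
    g=W["hsv"]; b=((g[...,1]<60)&(g[...,2]>150)).astype(np.uint8)
    return b
b=whites(W)
for x in blobs(b,100):
    x0,y0,w,h=cv2.boundingRect(x)
    if 200<x0+w/2<350: print("white",(x0,y0,w,h),rect(W,x,.015))
# height: far (top) corners of the white frame in both views
def corners(d,cond):
    x=[x for x in blobs(whites(d),100) if cond(cv2.boundingRect(x))][0].reshape(-1,2)
    x=x[x[:,1]<x[:,1].min()+60]
    return x[np.argmin(x@[1,1])],x[np.argmin(x@[-1,1])]
c=lambda r:230<r[0]+r[2]/2<330 and r[2]>30 and r[1]<300
for p,q in zip(corners(V,c),corners(W,c)): print(p,q,tri(V,[p],W,[q]))
go(.4486,.3125,.004,81.7)
E
```

```text
white (248, 115, 59, 173) [448.44 312.64 160.01  50.65  81.46]
white (50, 384, 333, 36) [281.33  53.83 528.01  95.56 179.82]
[258 125] [248 116] [[0.43574818 0.39495343 0.01268069 0.00049995]]
[302 126] [306 116] [[4.85526561e-01 3.87553726e-01 9.32574025e-03 1.86957875e-04]]
now [0.4487 0.3125 0.1313] toolx 81.57 tilt 0.0 t 2.97 open 0.0932
shift first: [-0.000e+00 -1.000e-01  1.273e+02] | turn -0.13 | if turned first: -0.0 -0.1
```

>>> play_rows(deltas=[0,0,25,0,93,0,0,25,0,93,0,0,25,0,93,0,0,25,0,93,0,0,17,0,93,0,0,10,0,93,0,0,0,0,93,0,0,0,0,40,0,0,0,0,40,0,0,0,0,40], newtons=30)

```text
t: 3.8
tool_pos: [0.4502, 0.3133, 0.0058]
orientation: [2.379, 2.051, 0.005]
force: [-0.4, 0.0, 0.5]
opening: 0.0774
gripper_force: 0.0
```

>>> play_rows(deltas=[0,0,0,0,40,0,0,0,0,40,0,0,0,0,40,0,0,0,0,40])

```text
t: 4.13
tool_pos: [0.4485, 0.3125, 0.0039]
orientation: [-2.38, -2.051, 0.0]
force: [-5.1, 0.7, 4.4]
opening: 0.0512
gripper_force: 2.3
```

>>> play_rows(deltas=[0,0,0,0,40,0,0,0,0,40,0,0,0,0,40,0,0,-10,0,40,0,0,-20,0,40,0,0,-25,0,40,0,0,-30,0,40,0,0,-30,0,40,0,0,-30,0,40,0,0,-15,0,40])

```text
t: 4.97
tool_pos: [0.45, 0.313, 0.1681]
orientation: [2.379, 2.05, 0.007]
force: [0.7, 0.4, -3.8]
opening: 0.0496
gripper_force: 30.0
```

```bash
python3 - <<'E'
from h import *
go(.654,-.148,.18,91)
out=[]
for n,p,q in(("scene",(204,243),(0,0)),("side",(362,220),(0,0))):
    d=cam(n); h=d["hsv"]
    c=pick(blobs(objmask(h)),p); print(n,cv2.boundingRect(c),"outer z12",rect(d,c,.012),"z0",rect(d,c,.0))
    dark=(h[...,2]<75)&(h[...,1]<110); c=pick(blobs(dark),p); print("  floor z3",cv2.boundingRect(c),rect(d,c,.003))
    w=(h[...,1]<70)&(h[...,2]>100); c=[x for x in blobs(w,100) if cv2.pointPolygonTest(x,p,False)>=0]
    for x in c: print("  steel",rect(d,x,.012))
E
```

```text
now [0.45   0.313  0.1681] toolx 81.5 tilt 0.27 t 4.97 open 0.0496
shift first: [-425.8  269.9  -12. ] | turn -9.5 | if turned first: -464.5 195.9
scene (156, 211, 97, 68) outer z12 [ 655.17 -146.29  237.22  149.75   91.42] z0 [ 647.74 -154.75  240.03  151.52   91.42]
  floor z3 (164, 217, 81, 55) [ 651.7  -150.49  198.38  113.86   91.51]
  steel [ 655.13 -146.29  237.17  149.76   91.46]
side (319, 192, 88, 64) outer z12 [ 651.22 -154.17  235.23  150.     91.35] z0 [ 660.96 -143.98  238.89  152.33   91.35]
  floor z3 (325, 197, 76, 53) [ 657.34 -148.48  203.01  116.93   91.34]
  steel [ 651.29 -154.08  235.05  149.86   91.35]
```

>>> play_rows(deltas=[-20,12,0,-0.9,40,-34,20,0,-1,40,-34,20,0,-1,40,-34,20,0,-1,40,-34,20,0,-1,40,-34,20,0,-1,40,-34,20,0,-1,40,-34,20,0,-1,40,-34,20,0,-1,40,-34,20,0,-1,40])

```text
t: 5.9
tool_pos: [0.6171, -0.0275, 0.161]
orientation: [-2.192, -2.247, 0.003]
force: [0.4, 1.3, -3.3]
opening: 0.0498
gripper_force: 30.0
```

```bash
python3 -c "
from h import *
go(.6532,-.1502,.1,91.4)"
```

```text
now [ 0.6171 -0.0275  0.161 ] toolx 91.44 tilt 0.2 t 5.9 open 0.0498
shift first: [-123.6   33.2   60.8] | turn 0.04 | if turned first: -123.6 33.1
```

>>> play_rows(deltas=[-20,6,0,0,40,-30,8,10,0,40,-30,8,15,0,40,-30,8,15,0,40,-13.6,3.2,15,0,40,0,0,10,0,40,0,0,0,0,40,0,0,0,0,40])

```text
t: 6.57
tool_pos: [0.6523, -0.1471, 0.096]
orientation: [-2.191, -2.246, 0.003]
force: [-0.1, 0.0, -3.1]
opening: 0.05
gripper_force: 30.0
```

```bash
python3 -c "
from h import *
go(.6532,-.1502,.007,91.4)
cam('wrist','w3')"
```

```text
now [ 0.6523 -0.1471  0.096 ] toolx 91.41 tilt 0.27 t 6.57 open 0.05
shift first: [-3.2  1.2 89. ] | turn 0.01 | if turned first: -3.1 0.8
```

View pics/w3.png

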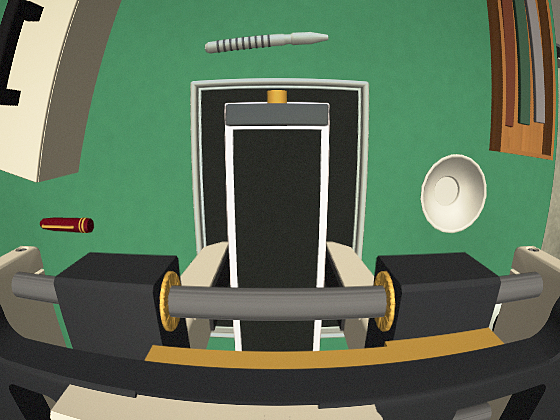

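The wrist view shows the held holder (cols 225–329) over the tray, whose far corners are at about (191,81) and (369,79). The near wall is at row ~333.

```bash
python3 - <<'E'
from h import *
W=cam("wrist")
P=plane(W,[(191,82),(369,80)],.012); print(P)
m=P.mean(0)[:2]; u=(P[0]-P[1])[:2]; print(np.linalg.norm(u)); u/=np.linalg.norm(u); n=np.array([-u[1],u[0]]); n*=-np.sign(n[1]); print("centre",m+n*.112, np.degrees(np.arctan2(*u[::-1])))
print("near wall",plane(W,[(220,333),(330,333)],.012))
E
```

```text
[[ 0.58389681 -0.04107567  0.012     ]
 [ 0.72380026 -0.03552904  0.012     ]]
0.14001335316472407
centre [ 0.65828542 -0.15021443] -177.72963360123185
near wall [[ 0.6035016  -0.26269961  0.012     ]
 [ 0.7067281  -0.2598444   0.012     ]]
```

>>> play_rows(deltas=[-3,3,10,0,40,0,0,20,0,40,0,0,20,0,40,0,0,20,0,40,0,0,10,0,40,0,0,4,0,40,0,0,2,0,40,0,0,1,0,40,0,0,0,0,40,0,0,0,0,40])

```text
t: 7.5
tool_pos: [0.6583, -0.1514, 0.0132]
orientation: [2.192, 2.247, 0.002]
force: [-0.8, -0.5, -2.9]
opening: 0.0495
gripper_force: 30.0
```

>>> play_rows(deltas=[0,0,0,0,40,0,0,0,0,40])

```text
t: 7.67
tool_pos: [0.6578, -0.1514, 0.0126]
orientation: [2.193, 2.248, 0.001]
force: [-0.8, 0.4, -2.9]
opening: 0.0498
gripper_force: 30.0
```

```bash
python3 -c "
from h import *
go(.6550,-.1502,.007,91.4)"
```

```text
now [ 0.6578 -0.1514  0.0126] toolx 91.41 tilt 0.08 t 7.67 open 0.0498
shift first: [ 1.2 -2.7  5.6] | turn 0.01 | if turned first: 1.2 -2.7
```

>>> play_rows(deltas=[1,-2,2,0,40,0,0,1.5,0,40,0,0,1,0,40,0,0,0,0,40,0,0,0,0,40])

```text
t: 8.08
tool_pos: [0.6551, -0.1502, 0.0069]
orientation: [-2.194, -2.248, 0.0]
force: [-0.4, 0.3, -2.8]
opening: 0.05
gripper_force: 30.0
```

>>> play_rows(deltas=[0,0,0.7,0,40,0,0,0,0,40,0,0,0,0,40])

```text
t: 8.33
tool_pos: [0.6551, -0.1502, 0.0069]
orientation: [-2.194, -2.249, 0.0]
force: [-4.3, 1.5, 5.3]
opening: 0.0497
gripper_force: 30.0
```

Contact. I'll release and rise.

>>> play_rows(deltas=[0,0,0,0,60,0,0,0,0,75,0,0,0,0,85,0,0,0,0,85,0,0,-10,0,85,0,0,-20,0,93,0,0,-30,0,93,0,0,-40,0,93,0,0,-40,0,93,0,0,-40,0,93])

```text
t: 9.17
tool_pos: [0.6548, -0.1501, 0.1889]
orientation: [2.194, 2.248, 0.0]
force: [1.3, 0.4, 0.5]
opening: 0.0929
gripper_force: 0.0
```

>>> play_rows(deltas=[0,0,-40,0,93,0,0,0,0,93,0,0,0,0,93])

```text
t: 9.42
tool_pos: [0.6574, -0.1509, 0.2322]
orientation: [2.188, 2.243, 0.006]
force: [0.9, 0.6, -1.0]
opening: 0.0927
gripper_force: 0.0
```

```bash
python3 - <<'E'
from h import *
W=cam("wrist","w4"); h=W["hsv"]
go(.643,.170,.22,108.5)
for x in blobs((h[...,1]<60)&(h[...,2]>110),150): print("white",cv2.boundingRect(x),"z18",rect(W,x,.018),"z12",rect(W,x,.012))
c=pick(blobs(objmask(h)),(279,190)); print(cv2.boundingRect(c),rect(W,c,.012))
E
```

```text
now [ 0.656  -0.1504  0.2288] toolx 91.41 tilt 0.21 t 9.47 open 0.0933
shift first: [320.7  -5.2   8.4] | turn -17.09 | if turned first: 308.0 89.3
white (214, 94, 118, 180) z18 [ 654.71 -150.55  222.35  137.85   91.37] z12 [ 654.7  -151.57  225.85  140.01   91.37]
white (468, 0, 92, 318) z18 [1041.55 -106.73  572.56  243.97   98.28] z12 [1047.63 -107.05  581.57  247.81   98.28]
white (56, 0, 112, 161) z18 [440.36  -5.91 213.3  121.28  75.36] z12 [436.98  -4.65 216.66 123.19  75.36]
white (91, 283, 373, 34) z18 [ 666.05 -306.4   565.01   40.63    1.11] z12 [ 666.22 -309.87  573.9    41.27    1.11]
white (50, 384, 333, 36) z18 [ 502.2  -554.64  707.95  128.48    8.85] z12 [ 499.79 -562.01  719.09  130.51    8.85]
white (367, 142, 51, 55) z18 [ 802.25 -122.87   67.48   67.46    4.32] z12 [ 804.57 -123.45   68.54   68.52    4.32]
white (119, 312, 43, 48) z18 [ 464.63 -380.47   89.22   65.75   92.05] z12 [ 461.63 -385.1    90.63   66.78   92.05]
white (364, 241, 75, 44) z18 [ 826.82 -256.5   134.98   37.48  147.81] z12 [ 829.52 -259.18  137.1    38.07  147.81]
white (125, 241, 66, 44) z18 [ 506.47 -259.38  119.56   33.58   40.47] z12 [ 504.14 -262.1   121.44   34.11   40.47]
white (393, 312, 43, 32) z18 [ 8.6867e+02 -3.5595e+02  6.6240e+01  5.4740e+01  6.7000e-01] z12 [ 8.7203e+02 -3.6019e+02  6.7280e+01  5.5600e+01  6.7000e-01]
white (456, 13, 14, 106) z18 [901.15  25.66 146.21  13.28  92.2 ] z12 [905.02  27.43 148.51  13.49  92.2 ]
white (420, 240, 33, 36) z18 [ 877.4  -236.64   49.14   43.52   55.66] z12 [ 880.9  -239.     49.92   44.21   55.66]
white (223, 62, 82, 14) z18 [641.02  -9.    94.87   9.86   6.15] z12 [640.8   -7.78  96.36  10.01   6.15]
white (0, 246, 38, 23) z18 [ 237.1  -259.72  117.03   17.92   22.63] z12 [ 230.53 -262.45  118.88   18.2    22.63]
(214, 94, 118, 180) [ 654.74 -151.44  226.1   140.11   91.36]
```

View pics/w4.png

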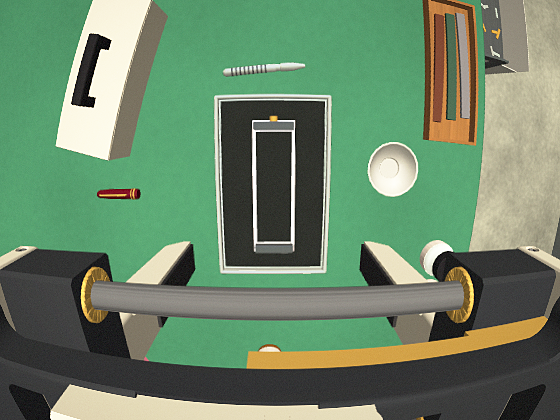

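The wrist view shows the tray at cols 214–331, rows 94–273, with the holder centred and square in it at cols 252–296, rows 119–252.

```bash
python3 - <<'E'
from h import *
W=cam("wrist"); h=W["hsv"]
m=((h[...,1]<60)&(h[...,2]>110)).astype(np.uint8); m[:,:235]=0;m[:,310:]=0;m[:110]=0;m[262:]=0
for x in blobs(m,50): print(cv2.boundingRect(x),rect(W,x,.018))
E
```

```text
(254, 120, 44, 134) [ 656.11 -150.51  161.34   51.07   91.37]
```

>>> play_rows(deltas=[20,0,0,0,93,40,-1,0,0,93,40,-1,0,0,93,40,-1,0,0,93,40,-1,1,0,93,40,-1,1,0,93,40,0,1,0,93,40,0,1,0,93,20,0,1,0,93,0,0,1,-7,93])

```text
t: 10.35
tool_pos: [0.6401, 0.1747, 0.2175]
orientation: [-2.048, -2.377, 0.004]
force: [-0.4, 0.3, -0.3]
opening: 0.0929
gripper_force: 0.0
```

>>> play_rows(deltas=[0,0,0,-7,93,0,0,0,-3,93,0,0,0,0,93,0,0,0,0,93])

```text
t: 10.68
tool_pos: [0.6413, 0.1694, 0.2183]
orientation: [-1.839, -2.544, 0.004]
force: [-0.6, -1.2, -0.3]
opening: 0.093
gripper_force: 0.0
```

```bash
python3 - <<'E'
from h import *
W=cam("wrist","w5"); h=W["hsv"]; np.save("pics/w5.npy",W,allow_pickle=True)
for x in blobs(red(h),80): print("red",cv2.boundingRect(x),"z20",rect(W,x,.020),"z0",rect(W,x,0))
go(.643,.170,.22,108.5)
E
```

```text
red (259, 136, 39, 106) z20 [641.84 170.53 122.67  43.86 108.31] z0 [642.94 167.25 129.38  46.26 108.31]
red (104, 139, 38, 22) z20 [446.89 161.57  54.42  10.41 171.04] z0 [437.32 157.8   57.4   10.98 171.04]
now [0.6416 0.1693 0.2188] toolx 108.26 tilt 0.15 t 10.73 open 0.0928
shift first: [ 0.2  1.6 -1.2] | turn -0.24 | if turned first: 0.2 1.6
```

View pics/w5.png

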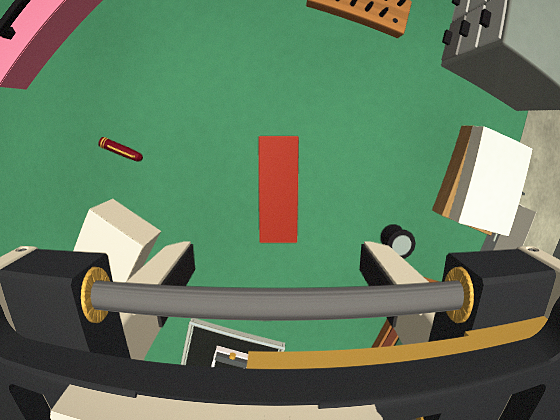

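The wrist view shows the whetstone at cols 259–298, rows 136–242, aligned with the tool. The jar at (398,240) is about 130 mm to the side, clear of the fingers.

>>> play_rows(deltas=[1,0.5,20,0,93,0,0,30,0,93,0,0,30,0,93,0,0,10,0,93,0,0,0,0,93,0,0,0,0,93])

```text
t: 11.23
tool_pos: [0.6421, 0.1705, 0.1304]
orientation: [-1.838, -2.547, 0.002]
force: [-0.2, -0.6, 0.5]
opening: 0.0932
gripper_force: 0.0
```

```bash
python3 - <<'E'
from h import *
V=np.load("pics/w5.npy",allow_pickle=True).item()
W=cam("wrist"); h=W["hsv"]
c=[x for x in blobs(red(h),80) if 200<cen(x)[0]<350][0]; print(cv2.boundingRect(c),"z20",rect(W,c,.020))
v=blobs(red(V["hsv"]),80)[0]
k=lambda c:np.array([c.reshape(-1,2)[np.argmin(c.reshape(-1,2)@[s,t])] for s,t in((1,1),(-1,1),(1,-1),(-1,-1))])
print(tri(V,k(v),W,k(c)))
go(.6418,.1705,.005,108.3)
E
```

```text
(251, 137, 52, 137) z20 [641.92 170.14 124.09  44.21 108.3 ]
[[6.06834944e-01 2.23839246e-01 8.54821074e-02 1.18241184e-04]
 [6.42275232e-01 2.34562783e-01 3.26784737e-02 6.58178256e-04]
 [6.40479525e-01 1.06207495e-01 2.18536696e-02 6.05327577e-04]
 [6.79776364e-01 1.21581614e-01 2.87097038e-02 5.65952271e-04]]
now [0.6433 0.1707 0.1321] toolx 108.36 tilt 0.09 t 11.28 open 0.093
shift first: [  0.3  -1.6 127.1] | turn 0.06 | if turned first: 0.3 -1.4
```

>>> play_rows(deltas=[0,-1,20,0,93,0,0,25,0,93,0,0,25,0,93,0,0,25,0,93,0,0,18,0,93,0,0,10,0,93,0,0,3,0,93,0,0,0,0,93,0,0,0,0,35,0,0,0,0,35], newtons=30)

```text
t: 12.12
tool_pos: [0.6432, 0.1707, 0.0069]
orientation: [1.836, 2.546, 0.004]
force: [0.2, 0.8, 0.1]
opening: 0.0839
gripper_force: 0.0
```

>>> play_rows(deltas=[0,0,0,0,35,0,0,0,0,35,0,0,0,0,35,0,0,0,0,35,0,0,0,0,35,0,0,0,0,35,0,0,0,0,35,0,0,0,0,35])

```text
t: 12.78
tool_pos: [0.6415, 0.1704, 0.0044]
orientation: [-1.837, -2.548, 0.0]
force: [-0.8, -0.1, 0.6]
opening: 0.0447
gripper_force: 30.0
```

>>> play_rows(deltas=[0,0,-10,0,35,0,0,-20,0,35,0,0,-30,0,35,0,0,-30,0,35,0,0,-30,0,35,0,0,-20,0,35,0,0,-10,0,35,0,0,0,0,35,0,0,0,0,35])

```text
t: 13.53
tool_pos: [0.6413, 0.1703, 0.154]
orientation: [-1.837, -2.548, 0.0]
force: [-0.9, -0.6, -2.9]
opening: 0.0451
gripper_force: 30.0
```

```bash
python3 -c "
from h import *
go(.6556,-.1503,.14,91.4)"
```

```text
now [0.6413 0.1703 0.154 ] toolx 108.41 tilt 0.01 t 13.53 open 0.0451
shift first: [-308.7  -87.7   14. ] | turn 17.01 | if turned first: -320.9 6.4
```

>>> play_rows(deltas=[0,0,0,5.7,35,0,0,0,5.7,35,0,0,0,5.6,35,-30,1,0,0,35,-40,1,0,0,35,-40,1,0,0,35,-40,1,0,0,35,-40,1,0,0,35,-40,1,0,0,35,-40,0.4,0,0,35])

```text
t: 14.37
tool_pos: [0.6526, -0.1009, 0.151]
orientation: [-2.191, -2.246, 0.004]
force: [1.3, 0.6, -3.0]
opening: 0.0447
gripper_force: 30.0
```

>>> play_rows(deltas=[-30,0,0,0,35,-16,0,5,0,35,-5,0,20,0,35,0,0,20,0,35,0,0,20,0,35,0,0,10,0,35,0,0,0,0,35,0,0,0,0,35,0,0,0,0,35])

```text
t: 15.12
tool_pos: [0.6563, -0.1501, 0.0802]
orientation: [2.193, 2.249, 0.001]
force: [-0.4, -0.1, -2.3]
opening: 0.0446
gripper_force: 30.0
```

```bash
python3 -c "
from h import *
go(.6556,-.1503,.0224,91.4)
cam('wrist','w6')"
```

```text
now [ 0.6563 -0.1501  0.0802] toolx 91.44 tilt 0.05 t 15.12 open 0.0446
shift first: [-0.2 -0.8 57.8] | turn 0.04 | if turned first: -0.2 -0.7
```

View pics/w6.png

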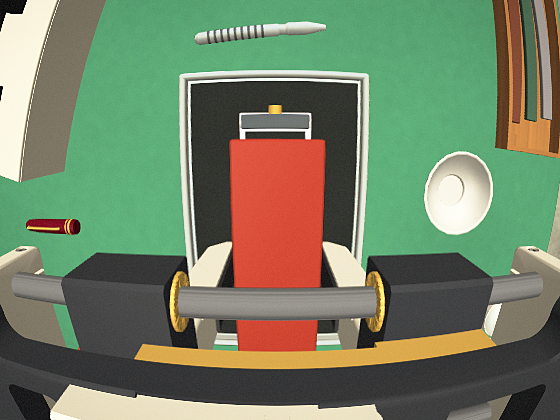

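The wrist view shows the stone (cols 230–327, far edge row 139) in line with the holder, whose far stop is at row ~113. The offsets work out at about 1 mm.

>>> play_rows(deltas=[0.6,-1.3,10,0,35,0,0,15,0,35,0,0,15,0,35,0,0,9,0,35,0,0,4,0,35,0,0,2,0,35,0,0,0,0,35,0,0,0,0,35,0,0,0,0,35,0,0,0,0,35])

```text
t: 16.0
tool_pos: [0.655, -0.15, 0.0252]
orientation: [2.193, 2.248, 0.001]
force: [0.2, -0.8, -2.1]
opening: 0.0445
gripper_force: 30.0
```

>>> play_rows(deltas=[0,0,1,0,35,0,0,1,0,35,0,0,0.5,0,35,0,0,0,0,35,0,0,0,0,35,0,0,0,0,35])

```text
t: 16.5
tool_pos: [0.6547, -0.1499, 0.0224]
orientation: [2.194, 2.248, 0.0]
force: [-1.5, 0.2, 2.9]
opening: 0.0447
gripper_force: 30.0
```

>>> play_rows(deltas=[0,0,0,0,50,0,0,0,0,60,0,0,0,0,65,0,0,0,0,65,0,0,-10,0,65,0,0,-25,0,65,0,0,-40,0,80,0,0,-40,0,93,0,0,-40,0,93,0,0,-40,0,93])

```text
t: 17.33
tool_pos: [0.6542, -0.1497, 0.2198]
orientation: [2.194, 2.248, 0.0]
force: [0.2, 0.0, 0.3]
opening: 0.0872
gripper_force: 0.0
```

>>> play_rows(deltas=[0,0,0,0,93,0,0,0,0,93])

```text
t: 17.5
tool_pos: [0.6568, -0.1505, 0.2227]
orientation: [2.189, 2.243, 0.006]
force: [0.2, -0.6, -1.6]
opening: 0.0924
gripper_force: 0.0
```

```bash
python3 - <<'E'
from h import *
W=cam("wrist","w7"); h=W["hsv"]
for x in blobs(red(h),150): print("red",cv2.boundingRect(x),"z38",rect(W,x,.038))
m=((h[...,1]<60)&(h[...,2]>110)).astype(np.uint8); m[:,:235]=0;m[:,310:]=0;m[:110]=0;m[262:]=0
for x in blobs(m,50): print(cv2.boundingRect(x),rect(W,x,.018))
go(.449,-.323,.22,57.5)
E
```

```text
red (254, 135, 41, 111) z38 [ 655.64 -149.64  124.1    43.62   91.25]
(252, 120, 45, 137) [ 656.28 -151.76  162.99   50.74   91.78]
now [ 0.6553 -0.1501  0.2193] toolx 91.41 tilt 0.21 t 17.55 open 0.0928
shift first: [-167.8 -210.5   -1.2] | turn 33.91 | if turned first: -256.7 -81.1
```

>>> play_rows(deltas=[-20,-25,0,0,93,-25,-30,0,0,93,-25,-30,0,0,93,-25,-30,0,0,93,-25,-30,0,0,93,-25,-35,0,0,93,-23,-30,0,0,93,0,0,0,7,93,0,0,0,7,93,0,0,0,7,93])

```text
t: 18.38
tool_pos: [0.448, -0.3221, 0.2149]
orientation: [-2.571, -1.799, 0.001]
force: [-0.2, -0.3, 0.0]
opening: 0.0934
gripper_force: 0.0
```

>>> play_rows(deltas=[0,0,0,7,93,0,0,0,6,93,0,0,0,0,93,0,0,0,0,93,0,0,0,0,93])

```text
t: 18.8
tool_pos: [0.4493, -0.3217, 0.2159]
orientation: [-2.751, -1.513, 0.001]
force: [0.1, 0.8, -0.1]
opening: 0.0931
gripper_force: 0.0
```

```bash
python3 - <<'E'
from h import *
W=cam("wrist","w8"); h=W["hsv"]
for x in blobs(red(h),80): print("red",cv2.boundingRect(x),"z15",rect(W,x,.015))
go(.449,-.323,.22,57.5)
E
```

```text
red (266, 164, 22, 52) z15 [ 451.22 -321.14   59.83   23.83   59.  ]
red (343, 0, 53, 29) z15 [ 664.96 -190.13   53.61   42.64    1.71]
now [ 0.4494 -0.3218  0.2161] toolx 57.59 tilt 0.08 t 18.85 open 0.093
shift first: [-1.3  0.3 -3.9] | turn 0.09 | if turned first: -1.3 0.3
```

View pics/w8.png

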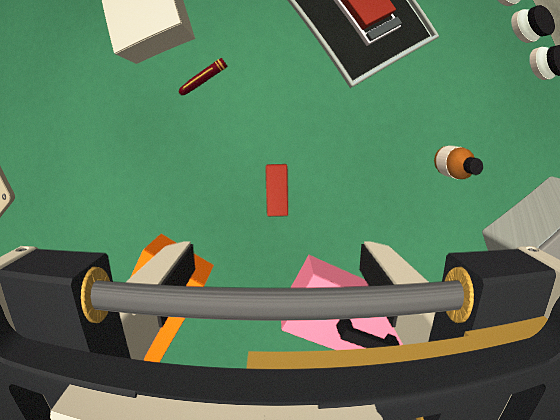

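The wrist view shows the slip stone at cols 266–288, rows 164–216. The pink decoy's corner is at (310,256), about 60 mm behind and clear, and the oil bottle is at (455,160).

>>> play_rows(deltas=[1.5,1,20,-0.9,70,0,0,30,0,70,0,0,35,0,70,0,0,0,0,70,0,0,0,0,70,0,0,0,0,70])

```text
t: 19.35
tool_pos: [0.4519, -0.3217, 0.1335]
orientation: [2.742, 1.531, 0.001]
force: [0.9, -0.6, 0.2]
opening: 0.0699
gripper_force: 0.0
```

```bash
python3 - <<'E'
from h import *
W=cam("wrist"); h=W["hsv"]
for x in blobs(red(h),300): print("red",cv2.boundingRect(x),"z15",rect(W,x,.015))
go(.451,-.3212,.005,58.5)
E
```

```text
red (260, 173, 28, 66) z15 [ 451.28 -320.82   60.2    24.03   59.01]
now [ 0.4525 -0.3223  0.1345] toolx 58.35 tilt 0.18 t 19.4 open 0.0701
shift first: [  0.2  -2.3 129.5] | turn -0.15 | if turned first: 0.2 -1.8
```

>>> play_rows(deltas=[0,-1,20,-0.5,70,0,0,25,0,70,0,0,30,0,70,0,0,25,0,70,0,0,18,0,70,0,0,8,0,70,0,0,3,0,70,0,0,0,0,70,0,0,0,0,18,0,0,0,0,18], newtons=20)

```text
t: 20.23
tool_pos: [0.4519, -0.322, 0.0051]
orientation: [2.734, 1.541, 0.002]
force: [-0.0, 0.1, 0.1]
opening: 0.061
gripper_force: 0.0
```

>>> play_rows(deltas=[0,0,0,0,18,0,0,0,0,18,0,0,0,0,18,0,0,0,0,18,0,0,0,0,18,0,0,0,0,18,0,0,0,0,18,0,0,0,0,18])

```text
t: 20.9
tool_pos: [0.4505, -0.3208, 0.0029]
orientation: [-2.737, -1.542, 0.0]
force: [-1.1, 0.9, 0.9]
opening: 0.0248
gripper_force: 20.0
```

>>> play_rows(deltas=[0,0,-10,0,18,0,0,-20,0,18,0,0,-30,0,18,0,0,-35,0,18,0,0,-35,0,18,0,0,-20,0,18,0,0,0,-7,18,0,0,0,-7,18,0,0,0,-7,18,0,0,0,-7,18])

```text
t: 21.73
tool_pos: [0.4506, -0.3209, 0.1539]
orientation: [2.275, 2.165, 0.0]
force: [0.3, -0.0, -0.7]
opening: 0.0246
gripper_force: 20.0
```

>>> play_rows(deltas=[0,0,0,-4.4,18,0,0,0,0,18,0,0,0,0,18])

```text
t: 21.98
tool_pos: [0.4505, -0.3208, 0.1534]
orientation: [2.201, 2.242, 0.0]
force: [0.1, 0.2, -0.5]
opening: 0.025
gripper_force: 20.0
```

```bash
python3 -c "
from h import *
go(.6557,-.1500,.1,91.3)"
```

```text
now [ 0.4505 -0.3208  0.1534] toolx 91.05 tilt 0.02 t 21.98 open 0.025
shift first: [167.1 208.2  53.4] | turn -0.25 | if turned first: 166.1 209.0
```

>>> play_rows(deltas=[20,25,0,0,18,25,31,0,0,18,25,31,0,0,18,25,31,0,0,18,25,31,0,0,18,25,31,0,0,18,22,28,5,0,18,0,0,20,0,18,0,0,20,0,18,0,0,8,0,18])

```text
t: 22.82
tool_pos: [0.6537, -0.1481, 0.0965]
orientation: [-2.197, -2.241, 0.003]
force: [-0.9, -0.3, -1.8]
opening: 0.025
gripper_force: 20.0
```

>>> play_rows(deltas=[0,0,0,0,18,0,0,0,0,18,0,0,0,0,18])

```text
t: 23.07
tool_pos: [0.6555, -0.1502, 0.1016]
orientation: [2.199, 2.242, 0.001]
force: [0.1, -0.1, 0.1]
opening: 0.025
gripper_force: 20.0
```

```bash
python3 - <<'E'
from h import *
go(.6557,-.1500,.0409,91.3)
W=cam("wrist"); h=W["hsv"]; r=red(h)
for x in blobs(r,80): print(cv2.boundingRect(x))
for row in range(110,235,10): 
    c=np.flatnonzero(r[row]); print(row,(c.min(),c.max()) if len(c) else None,end=' ')
cv2.imwrite("pics/w9.png",W["pixels"])
E
```

```text
now [ 0.6555 -0.1502  0.1016] toolx 91.12 tilt 0.11 t 23.07 open 0.025
shift first: [ 0.3  0.1 60.7] | turn -0.18 | if turned first: 0.2 0.2
(244, 137, 63, 151)
(40, 215, 39, 13)
110 None 120 None 130 None 140 (np.int64(244), np.int64(306)) 150 (np.int64(244), np.int64(306)) 160 (np.int64(245), np.int64(306)) 170 (np.int64(245), np.int64(306)) 180 (np.int64(244), np.int64(306)) 190 (np.int64(246), np.int64(305)) 200 (np.int64(245), np.int64(305)) 210 (np.int64(245), np.int64(305)) 220 (np.int64(45), np.int64(305)) 230 (np.int64(246), np.int64(305))
```

View pics/w9.png

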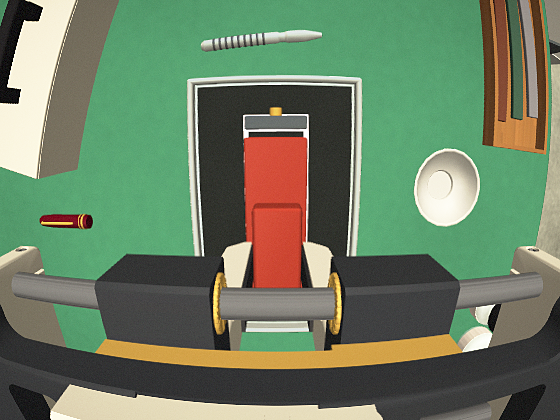

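The slip stone (cols 253–303) is centred over the whetstone (244–306) and parallel to it. I'll lower it 60 mm, slowly at the end.

>>> play_rows(deltas=[0,0,10,0,18,0,0,18,0,18,0,0,15,0,18,0,0,9,0,18,0,0,4,0,18,0,0,2,0,18,0,0,0,0,18,0,0,0,0,18,0,0,0,0,18,0,0,0,0,18])

```text
t: 23.95
tool_pos: [0.6555, -0.1497, 0.0428]
orientation: [2.197, 2.244, 0.001]
force: [0.8, 0.2, -0.4]
opening: 0.0244
gripper_force: 20.0
```

>>> play_rows(deltas=[0,0,1,0,18,0,0,0.5,0,18,0,0,0,0,18,0,0,0,0,18,0,0,0,0,18])

```text
t: 24.37
tool_pos: [0.6553, -0.1496, 0.041]
orientation: [2.197, 2.244, 0.001]
force: [-0.5, 0.3, 4.1]
opening: 0.0248
gripper_force: 20.0
```

>>> play_rows(deltas=[0,0,0,0,32,0,0,0,0,40,0,0,0,0,45,0,0,0,0,45,0,0,-10,0,45,0,0,-25,0,45,0,0,-40,0,60,0,0,-40,0,60,0,0,-40,0,60,0,0,-25,0,60])

```text
t: 25.2
tool_pos: [0.6563, -0.1499, 0.2269]
orientation: [2.194, 2.241, 0.004]
force: [0.6, -0.8, 1.1]
opening: 0.0594
gripper_force: 0.0
```

>>> play_rows(deltas=[0,0,0,0,60,0,0,0,0,60])

```text
t: 25.37
tool_pos: [0.6564, -0.1499, 0.2243]
orientation: [2.194, 2.241, 0.004]
force: [0.5, 0.7, -0.5]
opening: 0.0605
gripper_force: 0.0
```

```bash
python3 - <<'E'
from h import *
W=cam("wrist","w10"); h=W["hsv"]
for x in blobs(red(h),150): print("red",cv2.boundingRect(x),"z38",rect(W,x,.038))
hh=h[100:262,235:310]; print([int(v) for v in np.median(hh[...,2][red(hh)].reshape(-1)[None],axis=1)])
c=cv2.resize(W["pixels"][100:270,210:340],None,fx=3,fy=3,interpolation=cv2.INTER_CUBIC); cv2.imwrite("pics/w10c.png",c)
go(.4558,-.004,.22,75.5)
E
```

```text
red (254, 136, 41, 111) z38 [ 655.62 -150.36  124.93   43.6    91.39]
[218]
now [ 0.6552 -0.1496  0.2214] toolx 91.21 tilt 0.09 t 25.42 open 0.0596
shift first: [ 149.8 -196.3    1. ] | turn 15.71 | if turned first: 91.0 -229.5
```

View pics/w10c.png

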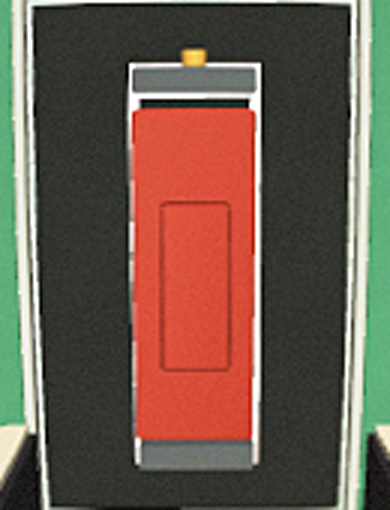

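The crop shows the slip stone (162–230, 202–370 in crop pixels) centred and parallel on the seated whetstone. Next is the cover.

>>> play_rows(deltas=[15,-20,-5,0,60,22,-29,-5,0,60,22,-29,-5,0,60,23,-30,-5,0,60,23,-30,0,0,60,23,-30,0,0,60,22,-28,0,0,60,0,0,0,5.2,60,0,0,0,5.2,60,0,0,0,5.3,60])

```text
t: 26.25
tool_pos: [0.4542, -0.003, 0.2384]
orientation: [-2.485, -1.918, 0.004]
force: [-0.1, -0.5, 0.8]
opening: 0.0599
gripper_force: 0.0
```

>>> play_rows(deltas=[0,0,0,0,60,0,0,0,0,60,0,0,0,0,60])

```text
t: 26.5
tool_pos: [0.4553, -0.0037, 0.2393]
orientation: [-2.48, -1.926, 0.002]
force: [0.1, 0.7, 0.2]
opening: 0.0599
gripper_force: 0.0
```

```bash
python3 - <<'E'
from h import *
W=cam("wrist","w11"); h=W["hsv"]; np.save("pics/w11.npy",W,allow_pickle=True)
for x in blobs(objmask(h),500):
  if 200<cen(x)[0]<350 and cen(x)[1]<280: print("outline",cv2.boundingRect(x),"z62",rect(W,x,.062))
for x in blobs(h[...,2]<60,100):
  if 200<cen(x)[0]<350 and cen(x)[1]<280: print("dark",cv2.boundingRect(x),"z92",rect(W,x,.092))
for t in (200,215,225):
  for x in blobs((h[...,2]>t)&(h[...,1]<60),500):
    if 200<cen(x)[0]<350 and cen(x)[1]<280: print("bright",t,cv2.boundingRect(x),"z62",rect(W,x,.062))
go(.4558,-.004,.22,75.5)
E
```

```text
outline (238, 113, 77, 169) z62 [452.61 -11.01 190.8   81.02  75.32]
dark (269, 166, 13, 79) z92 [452.97  -9.45  79.58  12.28  75.66]
dark (199, 245, 24, 42) z92 [375.01 -60.9   55.68  18.04  47.38]
dark (331, 245, 25, 42) z92 [500.44 -93.    55.64  17.54 104.01]
bright 200 (238, 113, 76, 169) z62 [452.42 -11.13 190.4   79.94  75.33]
bright 215 (238, 113, 76, 169) z62 [452.44 -11.15 190.38  79.88  75.33]
bright 225 (238, 113, 76, 169) z62 [452.63 -11.16 190.24  79.52  75.33]
now [ 0.4555 -0.0037  0.2396] toolx 75.64 tilt 0.09 t 26.55 open 0.0602
shift first: [-0.2  0.4 19.6] | turn 0.14 | if turned first: -0.2 0.4
```

View pics/w11.png

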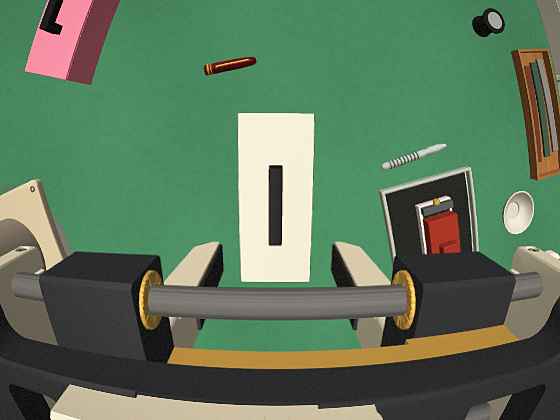

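The wrist view shows the cream cover at cols 238–314, rows 113–282, with its handle at cols 269–282, rows 166–245.

```bash
python3 -c "
from h import *
go(.4527,-.0107,.068,75.4)"
```

```text
now [ 0.4555 -0.0037  0.2396] toolx 75.64 tilt 0.09 t 26.55 open 0.0602
shift first: [ -7.4  -0.7 171.6] | turn 0.24 | if turned first: -7.5 -0.9
```

>>> play_rows(deltas=[-4,-0.5,15,0.2,60,-3.5,-0.4,25,0,60,0,0,25,0,60,0,0,25,0,60,0,0,0,0,60,0,0,0,0,60,0,0,0,0,60])

```text
t: 27.13
tool_pos: [0.4537, -0.0108, 0.1518]
orientation: [2.486, 1.92, 0.001]
force: [0.7, 0.1, 0.8]
opening: 0.06
gripper_force: 0.0
```

```bash
python3 - <<'E'
from h import *
V=np.load("pics/w11.npy",allow_pickle=True).item()
W=cam("wrist"); h=W["hsv"]
f=lambda d:[x for x in blobs(d["hsv"][...,2]<60,100) if 255<cen(x)[0]<300 and cen(x)[1]<280][0]
x=f(W); print("dark",cv2.boundingRect(x),"z92",rect(W,x,.092))
top=lambda c:[(c[...,0].mean(),c[...,1].min())]
v=f(V); print(tri(V,top(v),W,top(x)))
for x in blobs((h[...,2]>215)&(h[...,1]<60),3000): print(cv2.boundingRect(x),rect(W,x,.062))
go(.4527,-.0107,.068,75.4)
E
```

```text
dark (265, 167, 18, 108) z92 [452.73  -9.54  81.13  12.72  75.58]
[[ 4.56617559e-01  1.00861647e-02 -1.11732899e-01  1.07017718e-04]]
(223, 97, 102, 191) [456.22   3.19 160.53  79.77  75.35]
now [ 0.4542 -0.0109  0.1523] toolx 75.34 tilt 0.14 t 27.18 open 0.06
shift first: [-0.2 -1.7 84.3] | turn -0.06 | if turned first: -0.2 -1.5
```

>>> play_rows(deltas=[0.5,-0.8,15,0,60,0,0,20,0,60,0,0,20,0,60,0,0,15,0,60,0,0,8,0,60,0,0,4,0,60,0,0,0,0,60,0,0,0,0,8,0,0,0,0,8,0,0,0,0,8], newtons=40)

```text
t: 28.02
tool_pos: [0.4534, -0.0101, 0.0696]
orientation: [2.486, 1.918, 0.002]
force: [1.5, -0.4, -0.0]
opening: 0.0447
gripper_force: 0.0
```

>>> play_rows(deltas=[0,0,0,0,8,0,0,0,0,8,0,0,0,0,8,0,0,0,0,8,0,0,0,0,8,0,0,0,0,8,0,0,0,0,8,0,0,0,0,8])

```text
t: 28.68
tool_pos: [0.4523, -0.01, 0.0684]
orientation: [-2.487, -1.919, 0.0]
force: [-1.7, 0.6, 1.3]
opening: 0.0136
gripper_force: 40.0
```

>>> play_rows(deltas=[0,0,-10,0,8,0,0,-20,0,8,0,0,-30,0,8,0,0,-30,0,8,0,0,-25,0,8,0,0,-10,0,8,0,0,0,-5.3,8,0,0,0,-5.3,8,0,0,0,-5.3,8,0,0,0,0,8])

```text
t: 29.52
tool_pos: [0.452, -0.01, 0.1927]
orientation: [-2.192, -2.249, 0.001]
force: [0.9, -0.1, -3.3]
opening: 0.0135
gripper_force: 40.0
```

>>> play_rows(deltas=[0,0,0,0,8,0,0,0,0,8])

```text
t: 29.68
tool_pos: [0.4521, -0.01, 0.1929]
orientation: [-2.201, -2.241, 0.001]
force: [0.1, -0.2, -3.1]
opening: 0.0138
gripper_force: 40.0
```

```bash
python3 -c "
from h import *
go(.6557,-.1495,.19,91.4)"
```

```text
now [ 0.4521 -0.01    0.1929] toolx 91.03 tilt 0.05 t 29.68 open 0.0138
shift first: [-143.1  201.     2.7] | turn -0.37 | if turned first: -144.4 200.1
```

>>> play_rows(deltas=[-10,14,0,-0.3,8,-18,25,0,0,8,-20,28,0,0,8,-20,28,0,0,8,-20,28,0,0,8,-20,28,0,0,8,-18,25,0,0,8,-11,16,0,0,8,-7,8,0,0,8,0,0,0,0,8])

```text
t: 30.52
tool_pos: [0.657, -0.1504, 0.192]
orientation: [-2.196, -2.246, 0.001]
force: [-0.9, -0.2, -3.7]
opening: 0.0136
gripper_force: 40.0
```

>>> play_rows(deltas=[0,0,0,0,8,0,0,0,0,8,0,0,0,0,8])

```text
t: 30.77
tool_pos: [0.6555, -0.1481, 0.1934]
orientation: [-2.192, -2.25, 0.0]
force: [0.2, 1.9, -2.2]
opening: 0.0133
gripper_force: 40.0
```

```bash
python3 - <<'E'
from h import *
go(.6557,-.1495,.0714,91.4)
W=cam("wrist","w12"); S=cam("side"); d=S["pixels"][110:280,250:450]
a=cv2.resize(W["pixels"],(400,300)); b=cv2.resize(d,(353,300))
cv2.imwrite("pics/w12m.png",np.hstack([a,b]))
E
```

```text
now [ 0.6555 -0.1481  0.1934] toolx 91.5 tilt 0.03 t 30.77 open 0.0133
shift first: [ -1.5   0.2 122. ] | turn 0.1 | if turned first: -1.4 0.1
```

View pics/w12m.png

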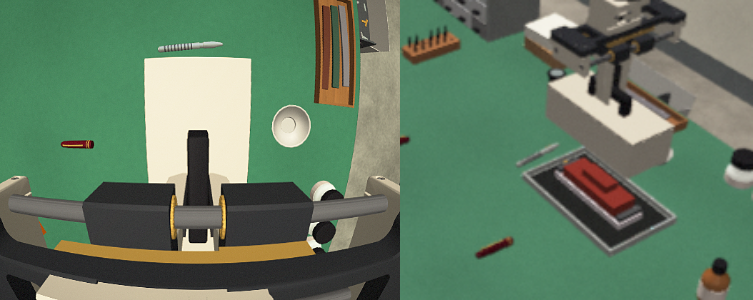

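The cover is held level (left half: top at cols 144–251) above the stack. The side view shows the stack undisturbed. I'll lower it.

>>> play_rows(deltas=[-1,1,10,0,8,0,0,15,0,8,0,0,15,0,8,0,0,15,0,8,0,0,15,0,8,0,0,15,0,8,0,0,15,0,8,0,0,10,0,8,0,0,5,0,8,0,0,0,0,8])

```text
t: 31.7
tool_pos: [0.656, -0.1494, 0.0765]
orientation: [-2.19, -2.249, 0.002]
force: [0.4, 0.6, -2.4]
opening: 0.0136
gripper_force: 40.0
```

>>> play_rows(deltas=[0,0,0,0,8,0,0,2,0,8,0,0,1,0,8,0,0,0,0,8,0,0,0,0,8,0,0,0,0,8])

```text
t: 32.2
tool_pos: [0.6573, -0.1498, 0.0758]
orientation: [2.192, 2.25, 0.0]
force: [0.0, -0.4, -2.5]
opening: 0.0138
gripper_force: 40.0
```

>>> play_rows(deltas=[0,0,2,0,8,0,0,1,0,8,0,0,0.5,0,8,0,0,0,0,8,0,0,0,0,8,0,0,0,0,8])

```text
t: 32.7
tool_pos: [0.6572, -0.1498, 0.0719]
orientation: [2.192, 2.25, -0.0]
force: [0.3, 0.5, -2.6]
opening: 0.0137
gripper_force: 40.0
```

>>> play_rows(deltas=[0,0,0.8,0,8,0,0,0.5,0,8,0,0,0,0,8,0,0,0,0,8])

```text
t: 33.03
tool_pos: [0.6573, -0.1498, 0.0714]
orientation: [2.192, 2.25, 0.0]
force: [-3.5, 1.5, 4.0]
opening: 0.0137
gripper_force: 40.0
```

Contact with the floor at the expected height (0.0714). I'll release.

>>> play_rows(deltas=[0,0,0,0,25,0,0,0,0,40,0,0,0,0,50,0,0,0,0,50,0,0,0,0,50,0,0,-10,0,50,0,0,-25,0,60,0,0,-40,0,60,0,0,-40,0,60,0,0,-30,0,60])

```text
t: 33.87
tool_pos: [0.6578, -0.1499, 0.2203]
orientation: [2.19, 2.248, 0.003]
force: [0.8, 0.2, 0.8]
opening: 0.0599
gripper_force: 0.0
```

>>> play_rows(deltas=[0,0,0,0,60,0,0,0,0,60,0,0,0,0,60,0,0,0,0,60])

```text
t: 34.2
tool_pos: [0.6561, -0.1495, 0.2137]
orientation: [-2.19, -2.248, 0.002]
force: [0.2, 0.2, -1.1]
opening: 0.06
gripper_force: 0.0
```

```bash
python3 - <<'E'
from h import *
W=cam("wrist","w13"); h=W["hsv"]
for x in blobs((h[...,2]>215)&(h[...,1]<60),2000):
    print(cv2.boundingRect(x),rect(W,x,.065))
for x in blobs(h[...,2]<60,300):
    if 255<cen(x)[0]<300 and cen(x)[1]<280: print("handle",rect(W,x,.095))
S=cam("side"); C=cam("scene")
cv2.imwrite("pics/f.png",np.hstack([cv2.resize(S["pixels"][150:280,290:440],(346,300)),cv2.resize(C["pixels"][180:290,140:280],(382,300))]))
go(.6557,-.1505,.0714,91.4)
E
```

```text
(237, 105, 83, 183) [ 657.57 -150.81  189.47   80.04   91.53]
(376, 145, 51, 57) [ 783.9  -117.82   58.14   56.71   94.48]
handle [ 654.83 -135.02  159.35   94.92   91.45]
handle [ 657.67 -149.52   79.84   12.82   91.53]
now [ 0.6562 -0.1495  0.2136] toolx 91.51 tilt 0.19 t 34.35 open 0.0602
shift first: [-1.200e+00 -1.000e-01  1.422e+02] | turn 0.11 | if turned first: -1.0 -0.5
```

View pics/f.png

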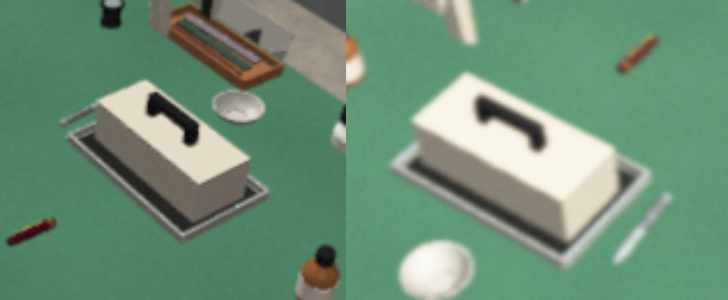

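The cover stands level on the tray floor. Its centre is at (657.6, −150.8) mm, about 2 mm from the holder, and its outline matches at its seated height. I'll hand in.

```bash
python3 -c "
from plant import robot
print(robot.close_job())"
```

```text
the job is handed in; nothing more can be done
None
```

The job is handed in: holder, whetstone and slip stone are stacked in the tray and the dust cover stands over them on the tray floor; the hand-in returned no verdict, but my last camera check put the cover about 2 mm from the holder's centre, well within the 20 mm allowed.

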